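# Put the stray bit strip back in the spring-lid case

### The job

Press the thumb button of the driver-bit case so that its lid springs open, stand the stray strip of bits (bits up) on the floor of the case's empty bay, and then snap the lid shut so that it stays latched by itself. Go easy on the case: never bear on it with more than 25 N, and leave the other things on the bench where they are.

Things in the scene. Friction and masses are not known exactly. Their poses are not given: they have to be found in the camera images.
- case: Black plastic case of driver bits, fixed to the bench: 130 mm deep (its x), 180 wide (y), 60 tall with its grey lid shut. Origin: centre of the underside; z up; -x is the front (latch). Walls 5 mm, rim at z 50, floor inside at z 6. A 4 mm divider at y +35 leaves an empty bay, x -60 to +60, y -85 to +33 mm; the narrow bay on the +y side is full of fixed strips
- lid_hinge (a point): Hinge axis of the lid (it runs along the case's y), on the far rim: case x +65, z 52 mm. The point keeps the case's axes. The lid is 8 mm thick; its underside lies in the hinge plane, its free edge is 130 mm from the hinge, and a 28 mm wide steel tongue sticks out 7 mm more from the middle of that edge
- lid_edge (a point): Point on the lid's upper (outer) face, in the middle of its width, 125 mm from the hinge; it turns with the lid (z: the face's outward normal). To shut the lid bear down here: the tongue rides over the sprung hook, pushing back with about 9 N, and snaps under it when flush; a hard stop comes less than 3 mm lower
- latch_pivot (a point): Pivot of the latch on the middle of the case's front (case x -78, y 0, z 31 mm). The latch is a sprung steel bell crank: an upright hook, 28 mm wide and reaching to z 76 mm, holds the lid's tongue down; an arm runs forward to the thumb button. The hook tips forward up to 7 mm when the button is pressed
- button_low (a point): Fixed point of the case (x -114, z 46 mm), on the vertical centre line of the thumb button, a round steel pad 20 mm across facing up. The button's stud is adjustable: the pad's top stands 0 to 12 mm above this point, unknown, so feel for it. Pressed straight down it resists with 2 to 5 N, frees the lid after about 4.5 mm and meets a hard stop at 6 mm; it springs back
- lid (a joint): Angle of the lid about its hinge, rad: 0 shut (latched it rests between 0 and 0.01), positive open. Its spring lifts it by itself to the stop at 1.8 rad, where it leans back slightly, the free edge about 185 mm above the bench; the way opens clear of the bay. It must be swung over from behind (the case's +x side) with 1 to 3 N at the free edge, and springs open again if let go before it is latched; it can go down to -0.02 against the stop
- latch (a joint): Angle of the latch crank, rad: 0 at rest, grows as the thumb button is pressed (36 mm arm), stop at 0.165
- strip: Loose grey plastic block holding five short steel bits in a row: 72 mm long (its x), 22 mm wide (its y), 26 mm tall, the bits rise another 10 mm; about 130 g. Origin: centre of the underside; z up. It stands on the bench, bits up
- tape: Bystander: orange tape measure, 66 x 34 x 56 mm, standing on the bench; origin at the centre of its underside
- screwdriver: Bystander: screwdriver lying on the bench along its x, about 200 mm long
- pot: Bystander: yellow pot of pencils, 72 mm across, 95 mm tall (pencils to 150 mm); origin at the centre of its underside
Mind the look-alikes: they are no part of the job. Of the things like the strip, leave any that is black, brown or yellow; of the rest the larger one is meant.

How it is judged:
By the outcome, as a careful person would: the job done as asked, in the order asked, and still so for the second after the job is handed in, with the robot touching nothing.
It also fails if it takes over 72 s, if anything falls off the work surface, if the arm or the gripper's body presses on something with over 40 N, if the wrist force passes 120 N, or if a joint passes its speed limit or range.

### The arm

A 6-joint arm with a two-finger parallel gripper is mounted at the origin on the work surface. World frame = base frame: x ahead of the robot, y to its left, z up, the work surface at z = 0. Lengths are in mm, angles in rad, forces in N, time in s.
With the tool pointing down it reaches from about 375 to 975 mm from the base axis. Payload 3.8 kg.
Tool frame: the origin (TCP) lies between the finger pads; the fingertips stand 25 mm ahead of it and the grasp point (between the pads) lies 6 mm ahead of it; z points along the fingers, y is the line along which they close (so a half turn about z gives the same grasp; the last joint's range is limited). The gripper opens to 85 mm and grips with 20 to 120 N. Pads are 22 mm wide; open, the fingers measure 114 mm over their backs; the gripper's body (76 mm by 85 mm) begins 54 mm behind the grasp point. The pads swing forward as they close: fully open they stand 13 mm farther back than shut.
Start: joints at [-1.347, 0.264, 1.604, -0, 1.274, -0.037], TCP at [174.046, -652.17, 256.28] pointing down, gripper open.
Joint ranges: [-2.63, 2.63], [-0.94, 2.18], [0.31, 2.57], [-1.31, 4.45], [0, 2.66], [-2.55, 2.55]. Speed limits (rad/s): [2.57, 2.57, 3.14, 3.14, 3.14, 3.14].

### API

Orientations are given as a unit quaternion [x, y, z, w].
In Python, from workcell import read_state, cams, job, spotter gives the robot as it stands.
- The arm moves only by the shell command python3 -m creep 'ROWS' [FORCE]. ROWS is JSON, a list of rows, each a list of 7 numbers: the shift along the tool's x, y, z in cm, then the turn, a rotation vector about the tool's x, y, z in degrees, then the closure, from 0 (fully open) to 1 (shut). A call has 1 to 12 rows; each row is the pose to reach, as a shift and turn from the pose commanded when the call began, along the tool's axes at that moment; what a row does not reach only later rows make up. A row lasts 1/8 s, in which the tool goes at most 62.5 mm and 10.7 degrees, less where a joint would pass 70% of its speed; a pose out of reach is approached as far as the arm can. A call with a gripper value outside its range is refused whole. The fingers move at their own pace and stop on an object; FORCE is the grip in N (left out, the last holds). Time passes only in rows, so rows that repeat a pose let the fingers close. It gives the time, the measured TCP pose, the force, the opening and the grip force at its end, in the units of the state.
- read_state(): the state, without advancing time (a new reading comes with each control period).
- cams.snapshot(name): name is "scene" or "side" or "wrist"; returns a dict with "img" (480x640x3 uint8, red, green, blue), "fx", "fy", "cx", "cy" (pixels), "origin" and "attitude" of the camera in the world; the wrist camera has in their place "T_tool_cam" (4x4, takes a point from camera to tool coordinates, whose origin is the TCP and whose axes are the flange's). Camera axes: x right, y down, z forward; pixel columns grow to the right and rows downward; lengths in mm; the calibration is good to about 2 mm. A picture is of the moment at which its call begins: read the wrist's pose just before it. There is no depth.
- job.finish_job(): hands the job in; it is judged then, once.
Trained networks look in a picture, given as the dict that the camera call returned (one of the last four; its "shot" number tells which), for a name from the list of things; names that differ only in an ending like _2 or _b are one class to them, and where a whole thing is asked for, a point or a joint stands for the part that bears it (a point fixed in the world has none). Each returns a list of dicts, best first, with "p" (0 to 1); they miss things now and then, are a little off and sometimes report something else, mostly with a low value. They report only what shows in the picture. A call takes as long as a camera call. They do not tell look-alikes from the thing itself.
- spotter.search_frame(picture, name): "extent" ([left, top, width, height] in pixels, round what is visible of it).
- spotter.trace(picture, name): "pixels" (480x640 bool, what is visible of it) and "extent" ([left, top, width, height] in pixels, round what is visible of it).
The state is a dict: "time_s": time; "joints": joint angles; "joint_vel": joint speeds; "joint_efforts": joint torques, N m; "eef_pos": TCP position; "tool_rot": TCP orientation; "force": force on the tool from outside, world axes, zero at the start; "torque": the same for the moment, N m; "finger_gap": finger opening in mm; "gripper_force": force on a finger pad.
Only numpy, scipy, OpenCV 4.12 (cv2) and the standard library are available. Lean on these libraries where they do the work, as an engineer would, in place of code of your own. Each camera call takes 0.05 s, during which the arm holds its last target. There are 200 camera calls.

## Working session

There is one attempt and no reset: what is moved stays moved. The work goes in short steps, Python scripts to look and compute and a shell command to move; the robot and the scene stay as the last step left them, time stands still between calls to the robot, and variables do not carry over. Pictures are saved under pics/ and viewed, at most 10 in all, crops included, and the job is handed in when it is done.

```bash
mkdir -p pics; ls; cat > h.py <<'E'
import numpy as np,cv2
from scipy.spatial.transform import Rotation as R
from workcell import read_state,cams,job,spotter
def cam(s,st=None):
    if 'T_tool_cam' in s:
        T=np.eye(4);T[:3,:3]=R.from_quat(st['tool_rot']).as_matrix();T[:3,3]=st['eef_pos']
        T=T@np.array(s['T_tool_cam']);return T[:3,3],T[:3,:3]
    a=np.array(s['attitude'])
    return np.array(s['origin']),(a if a.shape==(3,3) else R.from_quat(a).as_matrix())
def ray(s,u,v,z,st=None):
    o,A=cam(s,st);d=A@np.array([(u-s['cx'])/s['fx'],(v-s['cy'])/s['fy'],1]);return o+d*(z-o[2])/d[2]
def proj(s,p,st=None):
    o,A=cam(s,st);c=(np.atleast_2d(p)-o)@A;return np.c_[c[:,0]/c[:,2]*s['fx']+s['cx'],c[:,1]/c[:,2]*s['fy']+s['cy']]
def tool(p):
    "world point -> cm shift in tool axes"
    st=read_state();return R.from_quat(st['tool_rot']).inv().apply(np.array(p)-st['eef_pos'])/10
E
python3 - <<'E'
from h import *
st=read_state();print(st)
ims=[]
for n in ['scene','side']:
    s=cams.snapshot(n);ims.append(s['img']);print(n,s['origin'],s['attitude'],s['fx'])
    for k in ['case','strip','lid','tape','screwdriver','pot','latch']:
        for d in spotter.search_frame(s,k)[:4]:
            l,t,w,hh=d['extent'];print(k,round(d['p'],2),[round(x) for x in d['extent']],ray(s,l+w/2,t+hh/2,20).round()[:2])
    cv2.imwrite(f'pics/{n}0.png',s['img'][:,:,::-1])
E
```

```text
pics
{'time_s': 0.0, 'joints': array([-1.34690750e+00,  2.64778180e-01,  1.60540920e+00, -4.62302477e-06,
        1.27368210e+00, -3.69347271e-02]), 'joint_vel': array([-0.00025376,  0.00023657, -0.00080687,  0.0013145 ,  0.00026333,
       -0.00129532]), 'joint_efforts': array([-3.74947658e-04, -5.15110159e+01, -3.67311895e+01,  3.71008048e-05,
        1.30373440e-02, -9.51268078e-06]), 'eef_pos': array([ 173.88817548, -651.50711089,  254.92608178]), 'tool_rot': array([ 9.91507699e-01,  1.30043021e-01, -1.08460367e-04, -1.13323639e-03]), 'force': array([-0.46589595, -0.65230899,  0.12526556]), 'torque': array([ 0.01552659, -0.02687505, -0.01905614]), 'gripper_force': 0.0, 'finger_gap': 85.48299369268189}
scene [1064.0330907  -419.4692978  1018.02014988] [ 0.85598584  0.41914797 -0.13258109 -0.27207622] 469.67704250922304
case 0.58 [312, 212, 84, 88] [588.  46.]
strip 0.89 [204, 326, 29, 33] [ 582. -346.]
strip 0.78 [175, 301, 29, 25] [ 476. -361.]
strip 0.72 [175, 268, 14, 25] [ 385. -334.]
strip 0.68 [139, 297, 24, 17] [ 400. -423.]
lid 0.61 [312, 215, 83, 72] [576.  56.]
tape 0.16 [373, 151, 31, 17] [388. 351.]
screwdriver 0.73 [373, 144, 48, 23] [389. 380.]
pot 0.71 [258, 337, 37, 55] [ 704. -269.]
latch 0.5 [317, 226, 16, 13] [485.  36.]
latch 0.46 [314, 217, 83, 83] [598.  44.]
side [ 477.94562235 -640.4305245   779.85251603] [ 0.93173205 -0.0484115   0.00817999 -0.35981219] 438.7032585163971
case 0.6 [300, 203, 95, 80] [588.  48.]
strip 0.77 [292, 410, 39, 29] [ 471. -362.]
strip 0.76 [307, 472, 47, 8] [ 495. -445.]
strip 0.72 [237, 412, 37, 12] [ 376. -340.]
strip 0.71 [356, 388, 37, 42] [ 583. -347.]
lid 0.65 [313, 203, 82, 67] [606.  66.]
tape 0.58 [302, 324, 35, 30] [ 500. -198.]
screwdriver 0.5 [250, 156, 15, 30] [377. 348.]
pot 0.8 [421, 319, 50, 66] [ 738. -252.]
latch 0.62 [300, 233, 23, 23] [503.  52.]
```

```bash
python3 - <<'E'
import cv2
a=cv2.imread('pics/scene0.png');b=cv2.imread('pics/side0.png')
a=cv2.resize(a[130:430,100:450],None,fx=1.14,fy=2,interpolation=3) if 0 else cv2.resize(a[130:430,110:430],(640,600))
cv2.imwrite('pics/a.png',a)
b=cv2.resize(b[150:480,200:500],(545,600));cv2.imwrite('pics/b.png',b)
E
```

```text
(no output)
```

View pics/a.png

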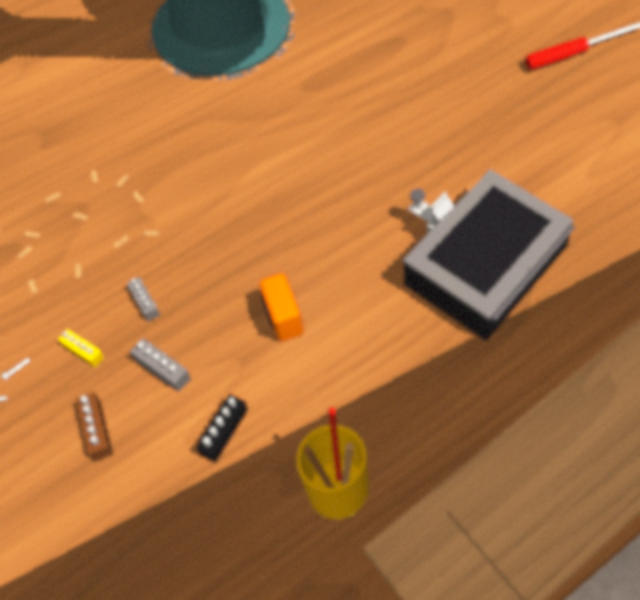

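View pics/b.png

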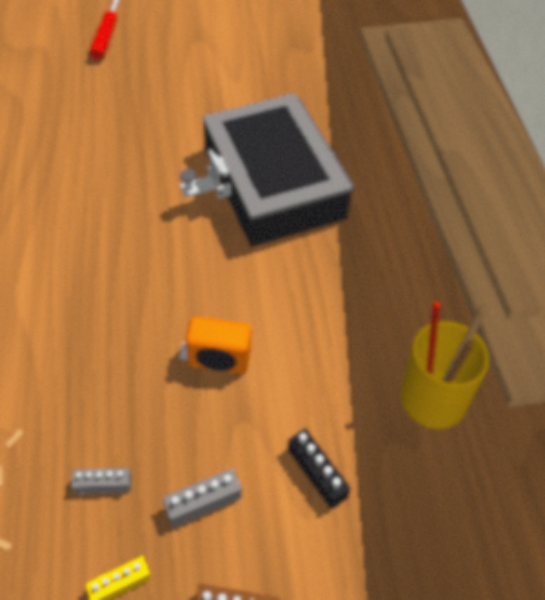

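The large grey strip is at a.png (160,363) / b.png (203,498), i.e. scene pixel about (190,311). The small grey one is at (142,298). The case lid corners are clear in both views, with the latch on the case's left, the -x world side. I'll fit the case and strip poses next.

```bash
python3 - <<'E'
from h import *
from scipy.optimize import least_squares
S={n:cams.snapshot(n) for n in ['scene','side']}
ca=np.array([(492,173),(572,230),(490,318),(406,262)])/2+[110,130]
cb=np.array([(205,115),(293,95),(352,187),(252,215)])/(545/300)+[200,150]
for s,c in((S['scene'],ca),(S['side'],cb)): print(np.array([ray(s,*p,60) for p in c]).round())
# case: corner order  front/left(+y), back/left, back/right, front/right
L=np.array([[-65,90],[65,90],[65,-90],[-65,-90]])
def W(q,L,z): 
    c,s=np.cos(q[2]),np.sin(q[2]);return np.c_[L@np.array([[c,s],[-s,c]])+q[:2],np.full(len(L),z)]
f=lambda q:np.r_[proj(S['scene'],W(q,L,60))-ca,proj(S['side'],W(q,L,60))-cb].ravel()
r=least_squares(f,[588,48,0.2]);print('case',r.x,r.fun.round(1))
# strip: silhouette fit
from cv2 import convexHull
M={}
for n,s in S.items():
    for d in spotter.trace(s,'strip'):
        l,t,w,h=d['extent'];p=ray(s,l+w/2,t+h/2,20)
        if np.hypot(p[0]-475,p[1]+361)<30: M[n]=d['pixels'];print(n,d['p'],d['extent'],d['pixels'].sum());break
B=np.array([[36,11],[-36,11],[-36,-11],[36,-11]])
def sil(q,n):
    P=np.r_[proj(S[n],W(q,B,0)),proj(S[n],W(q,B,26)),proj(S[n],W(q,B*[.85,.25],36))]
    hull=cv2.convexHull((P*16).astype(np.int32));m=np.zeros((480,640),np.uint8);cv2.fillConvexPoly(m,hull,1,shift=4);return m>0
def iou(q): return np.mean([(sil(q,n)&m).sum()/(sil(q,n)|m).sum() for n,m in M.items()])
best=max(((iou((x,y,a)),x,y,a) for x in range(455,500,3) for y in range(-380,-340,3) for a in np.arange(0,np.pi,.087)))
best=max(((iou((x,y,a)),x,y,a) for x in best[1]+np.arange(-3,4) for y in best[2]+np.arange(-3,4) for a in best[3]+np.arange(-.1,.11,.025)))
print('strip',best)
E
```

```text
[[516. 112.  60.]
 [647. 132.  60.]
 [680. -29.  60.]
 [558. -59.  60.]]
[[514. 115.  60.]
 [634. 140.  60.]
 [679. -29.  60.]
 [555. -59.  60.]]
case [5.97195090e+02 4.13527523e+01 2.29355196e-01] [-0.1 -1.1  1.6 -4.  -0.6  0.9 -1.4 -0.6 -0.3  0.4  2.2 -1.2  1.3  0.7
 -0.   0.9]
scene 0.72 [175.4, 299.5, 27.9, 26.7] 362
side 0.76 [291.1, 410.6, 41.0, 28.4] 725
strip (np.float64(0.8806887086564799), np.int64(471), np.int64(-358), np.float64(0.286))
```

```bash
python3 -m creep '[[46.4,-55,-2.5,0,0,1.8,1],[46.4,-55,-2.5,0,0,1.8,1],[46.4,-55,-2.5,0,0,1.8,1],[46.4,-55,-2.5,0,0,1.8,1],[46.4,-55,-2.5,0,0,1.8,1],[46.4,-55,-2.5,0,0,1.8,1],[46.4,-55,-2.5,0,0,1.8,1],[46.4,-55,-2.5,0,0,1.8,1],[46.4,-55,-2.5,0,0,1.8,1],[46.4,-55,-2.5,0,0,1.8,1],[46.4,-55,-2.5,0,0,1.8,1],[46.4,-55,-2.5,0,0,1.8,1]]' 30
python3 -m creep '[[0,0,0,0,0,0,1],[0,0,0,0,0,0,1],[0,0,0,0,0,0,1],[0,0,0,0,0,0,1]]'
python3 - <<'E'
from h import *
st=read_state();s=cams.snapshot('wrist');print(st['eef_pos'],st['tool_rot'],np.array(s['T_tool_cam']).round(2),s['fx'],s['cx'],s['cy'])
cv2.imwrite('pics/w1.png',s['img'][:,:,::-1])
q=(597.2,41.35,.2294);c,n=np.cos(q[2]),np.sin(q[2])
for nm,p in dict(button=(-114,0,52),fl=(-65,90,60),fr=(-65,-90,60),hook=(-78,0,76)).items():
    print(nm,proj(s,[q[0]+c*p[0]-n*p[1],q[1]+n*p[0]+c*p[1],p[2]],st).round())
E
```

```text
time_s: 2.5
eef_pos: [481.4, 1.7, 281.8]
tool_rot: [0.993, 0.116, 0.001, -0.0]
force: [-0.8, -0.3, -0.1]
finger_gap: -0.3
gripper_force: 0.0
time_s: 3.0
eef_pos: [480.2, -2.1, 281.3]
tool_rot: [0.994, 0.114, 0.0, 0.0]
force: [-0.6, 0.0, 0.2]
finger_gap: -0.1
gripper_force: 0.0
[480.24449626  -2.11689535 281.29389747] [9.93531732e-01 1.13554806e-01 1.61381942e-05 5.63973454e-05] [[   0.     -0.95   -0.3    74.87]
 [   1.      0.      0.      0.92]
 [  -0.     -0.3     0.95 -117.03]
 [   0.      0.      0.      1.  ]] 331.67648260347966 321.86654498247674 237.23984565634916
button [[306. 199.]]
fl [[214. 151.]]
fr [[396. 151.]]
hook [[304. 166.]]
```

View pics/w1.png

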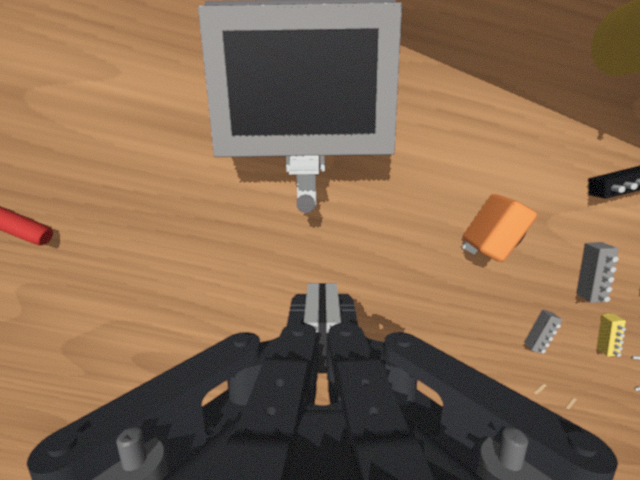

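The wrist view shows the lid's front corners at (213,156) and (396,155), the rear ones at (201,8) and (400,3), and the button pad at (306,203). I'll refit the case from these.

```bash
python3 - <<'E'
from h import *
from scipy.optimize import least_squares
st=read_state();s=cams.snapshot('wrist')
P=np.array([(-65,90,60),(65,90,60),(65,-90,60),(-65,-90,60),(-114,0,52)],float)
uv=np.array([(213,156),(201,8),(400,3),(396,155),(306,203)])
def W(q): 
    c,n=np.cos(q[2]),np.sin(q[2]);return np.c_[q[0]+c*P[:,0]-n*P[:,1],q[1]+n*P[:,0]+c*P[:,1],P[:,2]]
r=least_squares(lambda q:(proj(s,W(q),st)-uv).ravel(),[597,41,.23],loss='soft_l1')
print(r.x,(proj(s,W(r.x),st)-uv).round(1));w=W(r.x)[4];print('button',w, tool(w)-[0,0,2.5], 'yaw turn deg',np.degrees(2*np.arctan2(st['tool_rot'][1],st['tool_rot'][0])-r.x[2]))
E
```

```text
[5.91811703e+02 4.14965059e+01 2.43246851e-01] [[ 0.8  2.1]
 [-3.7 -1.8]
 [ 2.5 -0.4]
 [-1.   0.3]
 [ 0.1  0.7]]
button [481.16774048  14.039018    52.        ] [ 0.43688326 -1.53681338 20.43438202] yaw turn deg -0.8904312414072456
```

```bash
python3 -m creep '[[0.45,-1.55,4,0,0,-0.7,1],[0.45,-1.55,9,0,0,-0.7,1],[0.45,-1.55,14,0,0,-0.7,1],[0.45,-1.55,17,0,0,-0.7,1],[0.45,-1.55,19,0,0,-0.7,1],[0.45,-1.55,19.2,0,0,-0.7,1],[0.45,-1.55,19.2,0,0,-0.7,1],[0.45,-1.55,19.2,0,0,-0.7,1],[0.45,-1.55,19.2,0,0,-0.7,1]]'
python3 -m creep '[[0,0,0.2,0,0,0,1],[0,0,0.2,0,0,0,1],[0,0,0.2,0,0,0,1]]'
python3 -m creep '[[0,0,0.2,0,0,0,1],[0,0,0.2,0,0,0,1],[0,0,0.2,0,0,0,1]]'
```

```text
time_s: 4.22
eef_pos: [482.3, 14.9, 90.4]
tool_rot: [0.993, 0.12, 0.001, 0.0]
force: [-0.2, -0.6, -0.1]
finger_gap: 0.0
gripper_force: 0.0
time_s: 4.6
eef_pos: [481.3, 15.0, 87.2]
tool_rot: [0.993, 0.121, -0.0, -0.0]
force: [0.2, 0.6, 0.1]
finger_gap: -0.1
gripper_force: 0.0
time_s: 4.97
eef_pos: [481.3, 15.0, 85.2]
tool_rot: [0.993, 0.121, -0.0, -0.0]
force: [-0.3, 0.6, -0.0]
finger_gap: 0.1
gripper_force: 0.0
```

```bash
python3 -m creep '[[0,0,0.2,0,0,0,1],[0,0,0.2,0,0,0,1],[0,0,0.2,0,0,0,1]]' | grep -E "eef|force:"
python3 -m creep '[[0,0,0.2,0,0,0,1],[0,0,0.2,0,0,0,1],[0,0,0.2,0,0,0,1]]'| grep -E "eef|force:"
python3 -m creep '[[0,0,0.15,0,0,0,1],[0,0,0.15,0,0,0,1],[0,0,0.15,0,0,0,1]]'| grep -E "eef|force:"
```

```text
eef_pos: [481.4, 15.0, 83.2]
force: [0.7, -0.0, 0.6]
gripper_force: 0.0
eef_pos: [480.6, 14.8, 81.4]
force: [-4.8, -0.7, 5.8]
gripper_force: 2.8
eef_pos: [479.6, 14.5, 79.8]
force: [-5.8, -2.3, 7.3]
gripper_force: 4.2
```

```bash
python3 - <<'E'
from h import *
s=cams.snapshot('side');a=cv2.resize(s['img'][190:290,280:400],(480,400),interpolation=cv2.INTER_CUBIC)
s=cams.snapshot('wrist');b=cv2.resize(s['img'][180:380,240:400],(320,400),interpolation=cv2.INTER_CUBIC)
cv2.imwrite('pics/p.png',np.hstack([a,b])[:,:,::-1])
E
```

```text
(no output)
```

View pics/p.png

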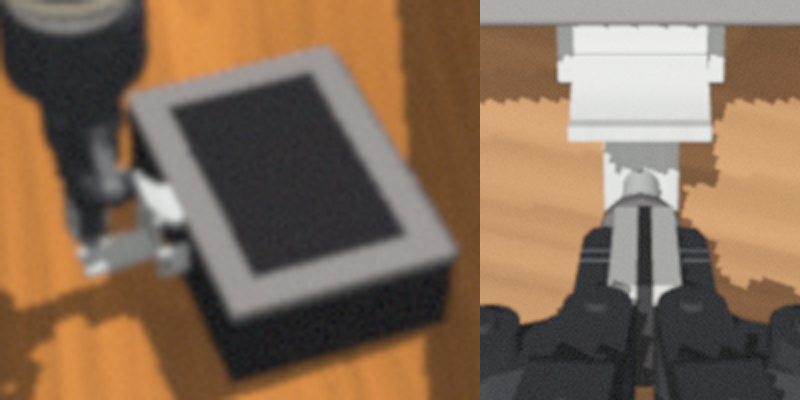

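The tip sits on the front part of the pad, whose rear is visible behind the fingers. The forward drag comes from the pad's arc about the pivot. I'll keep pressing and follow that arc.

```bash
python3 -m creep '[[-0.15,0,0.1,0,0,0,1],[-0.15,0,0.1,0,0,0,1],[-0.15,0,0.1,0,0,0,1]]'| grep -E "eef|force:"
python3 -m creep '[[-0.05,0,0.1,0,0,0,1],[-0.05,0,0.1,0,0,0,1],[-0.05,0,0.1,0,0,0,1]]'| grep -E "eef|force:"
python3 - <<'E'
from h import *
s=cams.snapshot('side');a=cv2.resize(s['img'][130:290,280:400],(480,600),interpolation=cv2.INTER_CUBIC)
cv2.imwrite('pics/p2.png',a[:,:,::-1])
print(spotter.search_frame(s,'lid')[:2])
E
```

```text
eef_pos: [479.0, 14.4, 79.1]
force: [-4.3, -1.8, 7.1]
gripper_force: 3.8
eef_pos: [478.4, 14.2, 78.1]
force: [-4.7, -1.4, 7.2]
gripper_force: 4.1
[{'extent': [354.8, 162.0, 41.9, 91.6], 'p': 0.58}]
```

The lid's extent has swung back (355,162 to 397,254), so it is open. I'll retreat and go over the strip.

```bash
python3 -m creep '[[-0.3,0,-3,0,0,0,1],[-0.3,0,-8,0,0,0,1],[-2,6,-12,0,0,-2.5,0.5],[-3.5,12,-12,0,0,-2.5,0.5],[-5,18,-12,0,0,-2.5,0.4],[-6.5,24,-12,0,0,-2.5,0.4],[-8,30,-12,0,0,-2.5,0.4],[-9.6,36,-12,0,0,-2.5,0.4],[-9.6,36,-12,0,0,-2.5,0.4],[-9.6,36,-12,0,0,-2.5,0.4],[-9.6,36,-12,0,0,-2.5,0.4]]'
python3 - <<'E'
from h import *
st=read_state();s=cams.snapshot('wrist')
for d in spotter.trace(s,'strip')[:3]:
    l,t,w,h=d['extent'];print(d['p'],d['extent'],ray(s,l+w/2,t+h/2,15,st).round(),cv2.minAreaRect(np.argwhere(d['pixels'])[:,::-1].astype(np.float32)))
s2=cams.snapshot('side')
print(spotter.search_frame(s2,'lid')[:2])
cv2.imwrite('pics/w2.png',np.hstack([s['img'][:,120:520],cv2.resize(s2['img'][120:300,270:420],(400,480))])[:,:,::-1])
E
```

```text
time_s: 8.43
eef_pos: [472.4, -356.5, 197.5]
tool_rot: [0.99, 0.143, -0.0, -0.001]
force: [0.5, 0.9, 0.7]
finger_gap: 51.5
gripper_force: 0.0
0.88 [350.9, 282.6, 22.9, 56.5] [ 392. -424.   15.] ((361.335693359375, 310.39874267578125), (55.35756301879883, 17.91714859008789), 87.95458984375)
0.87 [263.4, 272.2, 24.6, 54.3] [ 379. -337.   15.] ((271.25, 300.25), (16.443843841552734, 54.707401275634766), 18.434947967529297)
0.65 [397.0, 190.8, 70.4, 74.6] [ 493. -459.   15.] ((428.8000183105469, 226.59999084472656), (32.79999542236328, 81.99998474121094), 36.869895935058594)
[{'extent': [360.3, 159.9, 55.0, 92.7], 'p': 0.71}]
```

View pics/w2.png

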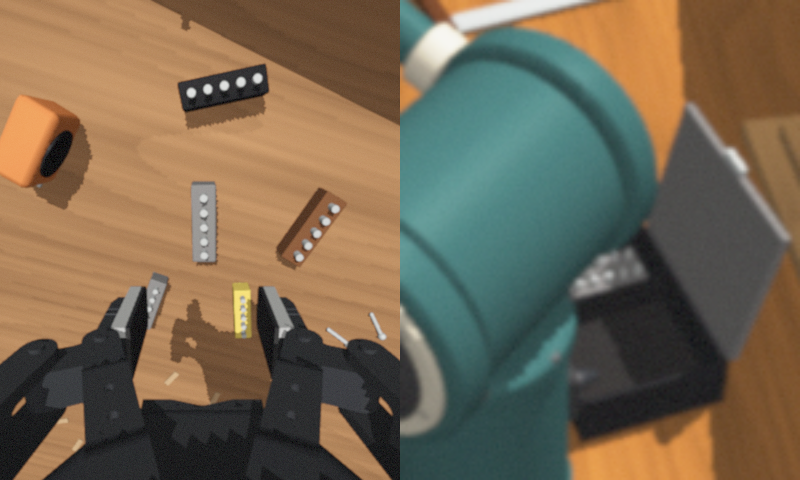

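The grey strip's middle bit is at full-image (324,228) and the strip is aligned with the tool's x. The lid stands open in the side view.

```bash
python3 - <<'E'
from h import *
st=read_state();s=cams.snapshot('wrist')
a=[ray(s,324,v,36,st) for v in(199,228,256)];print(np.round(a,1),[tool(x).round(2) for x in a])
for z,uv in((26,(311,182)),(26,(336,182)),(26,(312,264)),(26,(336,264))):print(tool(ray(s,*uv,z,st)).round(2))
print(st['eef_pos'],2*np.arctan2(st['tool_rot'][1],st['tool_rot'][0]))
E
```

```text
[[ 494.7 -353.3   36. ]
 [ 470.2 -360.6   36. ]
 [ 445.2 -368.    36. ]] [array([ 2.22,  0.27, 16.2 ]), array([-0.34,  0.28, 16.2 ]), array([-2.95,  0.29, 16.2 ])]
[ 3.52 -0.85 17.2 ]
[ 3.52  1.32 17.2 ]
[-4.12 -0.83 17.2 ]
[-4.12  1.42 17.2 ]
[ 472.67107952 -356.72667872  197.92490845] 0.287007969623979
```

```bash
python3 -m creep '[[-0.3,0.27,5,0,0,0,0.4],[-0.3,0.27,10,0,0,0,0.4],[-0.3,0.27,14,0,0,0,0.4],[-0.3,0.27,16,0,0,0,0.4],[-0.3,0.27,16.7,0,0,0,0.4],[-0.3,0.27,16.7,0,0,0,0.4],[-0.3,0.27,16.7,0,0,0,0.4],[-0.3,0.27,16.7,0,0,0,0.9],[-0.3,0.27,16.7,0,0,0,0.9],[-0.3,0.27,16.7,0,0,0,0.9],[-0.3,0.27,16.7,0,0,0,0.9],[-0.3,0.27,16.7,0,0,0,0.9]]' 40
python3 -m creep '[[0,0,0,0,0,0,0.9],[0,0,-0.5,0,0,0,0.9],[0,0,-4,0,0,0,0.9],[0,0,-10,0,0,0,0.9],[0,0,-15,0,0,0,0.9],[0,0,-17,0,0,0,0.9],[0,0,-17,0,0,0,0.9],[0,0,-17,0,0,0,0.9]]'
```

```text
time_s: 10.18
eef_pos: [471.0, -362.0, 32.0]
tool_rot: [0.99, 0.142, 0.001, 0.001]
force: [-0.5, 1.2, 6.2]
finger_gap: 21.1
gripper_force: 41.0
time_s: 11.18
eef_pos: [468.9, -360.3, 197.9]
tool_rot: [0.99, 0.142, -0.002, -0.002]
force: [0.4, 0.1, -1.5]
finger_gap: 21.3
gripper_force: 40.2
```

```bash
python3 -m creep '[[3.5,-5.4,0,0,0,2.7,0.9],[7,-10.8,0,0,0,2.7,0.9],[10.7,-16.2,0,0,0,2.7,0.9],[14.3,-21.6,0,0,0,2.7,0.9],[17.8,-27,0,0,0,2.7,0.9],[20,-30.4,0,0,0,2.7,0.9],[21.4,-32.5,0,0,0,2.7,0.9],[21.4,-32.5,0,0,0,2.7,0.9],[21.4,-32.5,0,0,0,2.7,0.9],[21.4,-32.5,0,0,0,2.7,0.9]]'
python3 - <<'E'
from h import *
st=read_state();s=cams.snapshot('wrist');im=s['img'].copy()
q=(592.5,41.5,.238);c,n=np.cos(q[2]),np.sin(q[2])
P=np.array([(-65,90,50),(65,90,50),(65,-90,50),(-65,-90,50),(-60,33,50),(60,33,50),(60,-85,50),(-60,-85,50)],float)
Wd=np.c_[q[0]+c*P[:,0]-n*P[:,1],q[1]+n*P[:,0]+c*P[:,1],P[:,2]]
uv=proj(s,Wd,st).round().astype(int)
for k in(0,4): cv2.polylines(im,[uv[k:k+4].reshape(-1,1,2)],True,(255,0,0),1)
cv2.imwrite('pics/w3.png',im[:,:,::-1]);print(2*np.arctan2(st['tool_rot'][1],st['tool_rot'][0]))
E
```

```text
time_s: 12.42
eef_pos: [583.4, 9.5, 199.8]
tool_rot: [0.993, 0.118, -0.001, 0.0]
force: [0.4, 0.1, -1.0]
finger_gap: 21.2
gripper_force: 40.2
0.2367790961997028
```

View pics/w3.png

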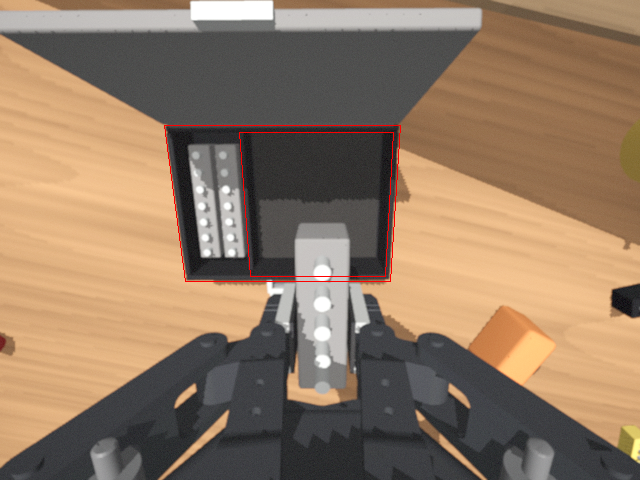

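The projected rim and bay outlines match the picture, so the case pose is good. I'll lower the strip.

```bash
python3 -m creep '[[0,0,4,0,0,0,0.9],[0,0,8,0,0,0,0.9],[0,0,11,0,0,0,0.9],[0,0,13.5,0,0,0,0.9],[0,0,15,0,0,0,0.9],[0,0,15.6,0,0,0,0.9],[0,0,15.7,0,0,0,0.9],[0,0,15.7,0,0,0,0.9],[0,0,15.7,0,0,0,0.9]]'
python3 -m creep '[[0,0,0.15,0,0,0,0.9],[0,0,0.15,0,0,0,0.9],[0,0,0.15,0,0,0,0.9]]'
```

```text
time_s: 13.6
eef_pos: [585.0, 10.7, 44.8]
tool_rot: [0.993, 0.119, 0.001, 0.0]
force: [0.4, 0.3, -1.1]
finger_gap: 21.3
gripper_force: 40.2
time_s: 13.98
eef_pos: [584.1, 10.7, 42.3]
tool_rot: [0.993, 0.119, -0.0, -0.0]
force: [0.0, 0.1, -0.9]
finger_gap: 21.0
gripper_force: 40.2
```

```bash
python3 -m creep '[[0,0,0.2,0,0,0,0.9],[0,0,0.2,0,0,0,0.9],[0,0,0.2,0,0,0,0.9]]'|grep -E "eef|force:"
python3 -m creep '[[0,0,0.15,0,0,0,0.9],[0,0,0.15,0,0,0,0.9],[0,0,0.15,0,0,0,0.9]]'|grep -E "eef|force:"
```

```text
eef_pos: [584.1, 10.6, 40.2]
force: [-0.1, -0.6, -0.5]
gripper_force: 40.2
eef_pos: [584.1, 10.7, 38.7]
force: [0.8, -0.1, -0.6]
gripper_force: 40.2
```

```bash
python3 -m creep '[[0,0,0.08,0,0,0,0.9],[0,0,0.08,0,0,0,0.9],[0,0,0.08,0,0,0,0.9]]'|grep -E "eef|force:"
python3 -m creep '[[0,0,0,0,0,0,0.6],[0,0,0,0,0,0,0.55],[0,0,0,0,0,0,0.5],[0,0,0,0,0,0,0.5],[0,0,0,0,0,0,0.5],[0,0,-1,0,0,0,0.5],[0,0,-5,0,0,0,0.5],[0,0,-10,0,0,0,0.5],[0,0,-16,0,0,0,0.5],[0,0,-18,0,0,0,0.5],[0,0,-18,0,0,0,0.5]]'
python3 - <<'E'
from h import *
st=read_state();s=cams.snapshot('wrist')
s2=cams.snapshot('scene')
cv2.imwrite('pics/w4.png',np.hstack([s['img'][:,140:540],cv2.resize(s2['img'][170:320,290:415],(400,480))])[:,:,::-1])
print(st['eef_pos'])
E
```

```text
eef_pos: [584.3, 10.6, 38.1]
force: [0.3, 0.5, -0.9]
gripper_force: 40.3
time_s: 16.48
eef_pos: [585.5, 10.6, 220.6]
tool_rot: [0.993, 0.119, 0.002, 0.0]
force: [-0.2, 0.3, -0.7]
finger_gap: 42.6
gripper_force: 0.0
[585.49176766  10.62699453 220.62273655]
```

View pics/w4.png

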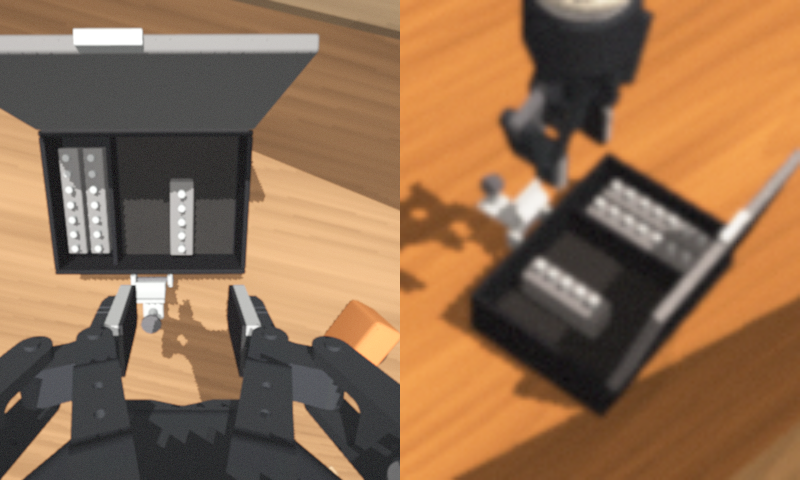

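The strip stands upright, bits up, in the empty bay at about (182,215) in the left half. The lid is fully open and clear. Next I'll go over and behind the lid with the gripper shut.

```bash
python3 -m creep '[[0,0,-4,0,0,0,0.8],[2,-1,-4.5,0,0,0,1],[6,-2.8,-4.5,0,0,0,1],[10,-2.8,-4.5,0,0,0,1],[14.6,-2.8,-4.5,0,0,0,1],[14.6,-2.8,-4.5,0,0,0,1],[14.6,-2.8,-4.5,0,0,0,1],[14.6,-2.8,-4.5,0,0,0,1]]' 40
python3 - <<'E'
from h import *
st=read_state();p=st['eef_pos']-np.array([592.5,41.5,0]);print(R.from_euler('z',-.238).apply(p),2*np.arctan2(st['tool_rot'][1],st['tool_rot'][0]))
E
```

```text
time_s: 17.58
eef_pos: [718.1, 71.9, 262.0]
tool_rot: [0.993, 0.119, -0.001, -0.0]
force: [0.9, 0.6, 0.6]
finger_gap: 0.1
gripper_force: 0.0
[ 1.29236030e+02 -4.70870113e-02  2.62024521e+02] 0.23780980457279416
```

```bash
python3 -m creep '[[0,0,4,0,0,0,1],[0,0,7,0,0,0,1],[0,0,7.4,0,0,0,1],[0,0,7.4,0,0,0,1],[-0.8,0,7.4,0,0,0,1],[-1.6,0,7.3,0,0,0,1],[-2.4,0,7.2,0,0,0,1],[-3,0,7,0,0,0,1],[-3,0,7,0,0,0,1],[-3,0,7,0,0,0,1]]'
```

```text
time_s: 18.82
eef_pos: [690.5, 65.3, 193.2]
tool_rot: [0.993, 0.119, 0.0, -0.0]
force: [1.2, 0.8, -0.1]
finger_gap: 0.0
gripper_force: 0.5
```

```bash
python3 -m creep '[[-1.6,0,-0.3,0,0,0,1],[-3.3,0,-0.3,0,0,0,1],[-4.8,0,-0.1,0,0,0,1],[-6.5,0,0.4,0,0,0,1],[-8.1,0,1.15,0,0,0,1],[-9.4,0,2,0,0,0,1],[-10.5,0,2.9,0,0,0,1],[-11.5,0,4,0,0,0,1],[-12.4,0,5.15,0,0,0,1],[-12.4,0,5.15,0,0,0,1],[-12.4,0,5.15,0,0,0,1]]'
python3 - <<'E'
from h import *
st=read_state();p=st['eef_pos']-np.array([592.5,41.5,0]);print(R.from_euler('z',-.238).apply(p))
s=cams.snapshot('side');print(spotter.search_frame(s,'lid')[:1])
a=cv2.resize(s['img'][130:290,280:420],(525,600),interpolation=cv2.INTER_CUBIC)
cv2.imwrite('pics/c.png',a[:,:,::-1])
E
```

```text
time_s: 20.2
eef_pos: [569.9, 36.1, 141.5]
tool_rot: [0.993, 0.119, -0.0, -0.0]
force: [0.4, 1.4, 1.1]
finger_gap: 0.1
gripper_force: 0.6
[-2.32245420e+01  4.54092332e-02  1.41451691e+02]
[{'extent': [317.9, 191.3, 75.9, 58.4], 'p': 0.63}]
```

View pics/c.png

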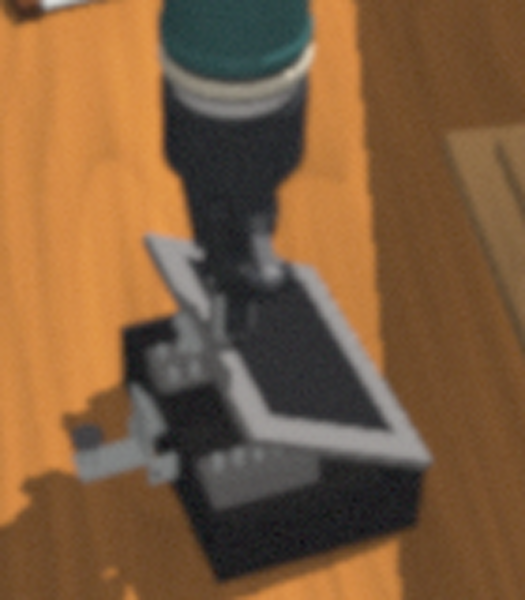

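The lid is about half shut, with the fingertips on the middle of its edge.

```bash
python3 -m creep '[[-0.6,0,1.1,0,0,0,1],[-1.05,0,2.1,0,0,0,1],[-1.4,0,3.2,0,0,0,1],[-1.5,0,3.7,0,0,0,1],[-1.6,0,4.1,0,0,0,1],[-1.65,0,4.4,0,0,0,1],[-1.65,0,4.4,0,0,0,1],[-1.65,0,4.4,0,0,0,1]]'
python3 -m creep '[[-0.05,0,0.2,0,0,0,1],[-0.05,0,0.4,0,0,0,1],[-0.1,0,0.5,0,0,0,1],[-0.1,0,0.5,0,0,0,1]]'
```

```text
time_s: 21.3
eef_pos: [553.8, 32.2, 97.7]
tool_rot: [0.993, 0.119, 0.0, -0.0]
force: [-1.0, 0.1, 1.6]
finger_gap: -0.3
gripper_force: 0.7
time_s: 21.8
eef_pos: [553.3, 31.9, 93.0]
tool_rot: [0.993, 0.119, 0.001, -0.0]
force: [-0.5, 0.8, 4.7]
finger_gap: 0.4
gripper_force: 2.2
```

```bash
python3 -m creep '[[0,0,0.15,0,0,0,1],[0,0,0.3,0,0,0,1],[0,0,0.3,0,0,0,1],[0,0,0.3,0,0,0,1]]'|grep -E "eef|force:"
python3 -m creep '[[0,0,0.1,0,0,0,1],[0,0,0.2,0,0,0,1],[0,0,0.2,0,0,0,1],[0,0,0.2,0,0,0,1]]'|grep -E "eef|force:"
```

```text
eef_pos: [553.0, 31.8, 89.4]
force: [0.2, 0.5, 1.8]
gripper_force: 0.8
eef_pos: [552.8, 31.8, 87.4]
force: [0.6, 0.3, 1.7]
gripper_force: 0.5
```

```bash
python3 -m creep '[[0,0,0.1,0,0,0,1],[0,0,0.1,0,0,0,1],[0,0,0.1,0,0,0,1]]'|grep -E "eef|force:"
python3 -m creep '[[0,0,0.1,0,0,0,1],[0,0,0.1,0,0,0,1],[0,0,0.1,0,0,0,1]]'|grep -E "eef|force:"
```

```text
eef_pos: [552.3, 31.8, 86.1]
force: [-0.5, 0.5, 0.7]
gripper_force: 0.0
eef_pos: [552.6, 31.8, 85.5]
force: [-1.1, 0.6, 1.5]
gripper_force: 0.7
```

```bash
python3 -m creep '[[0,0,0.1,0,0,0,1],[0,0,0.1,0,0,0,1],[0,0,0.1,0,0,0,1]]'|grep -E "eef|force:"
python3 - <<'E'
from h import *
s=cams.snapshot('side');print(spotter.search_frame(s,'lid')[:1])
s2=cams.snapshot('wrist')
a=cv2.resize(s['img'][190:290,280:400],(480,400),interpolation=cv2.INTER_CUBIC)
b=cv2.resize(s2['img'][200:400,220:380],(320,400),interpolation=cv2.INTER_CUBIC)
cv2.imwrite('pics/d.png',np.hstack([a,b])[:,:,::-1])
E
```

```text
eef_pos: [552.6, 31.8, 84.4]
force: [-1.7, -0.7, 1.1]
gripper_force: 0.9
[{'extent': [308.1, 200.9, 87.3, 69.0], 'p': 0.83}]
```

View pics/d.png

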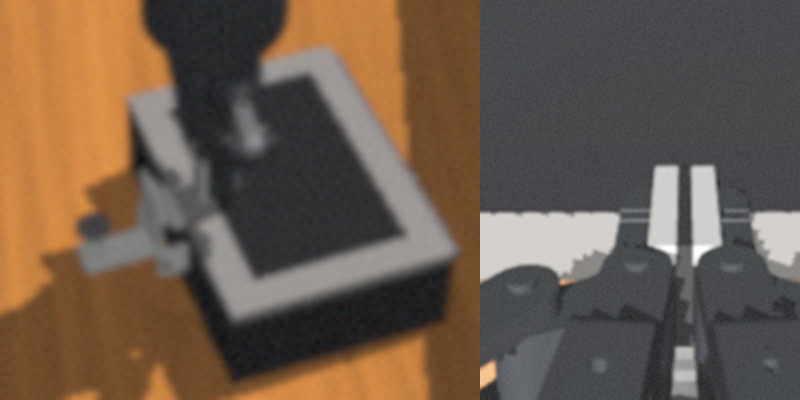

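The lid looks flush. I'll press a little more to feel the stop.

```bash
python3 -m creep '[[0,0,0.08,0,0,0,1],[0,0,0.08,0,0,0,1],[0,0,0.08,0,0,0,1]]'|grep -E "eef|force:"
python3 -m creep '[[0,0,0.08,0,0,0,1],[0,0,0.08,0,0,0,1],[0,0,0.08,0,0,0,1]]'|grep -E "eef|force:"
```

```text
eef_pos: [552.8, 31.8, 83.7]
force: [-1.4, -0.3, 1.9]
gripper_force: 0.9
eef_pos: [552.8, 31.8, 83.0]
force: [-2.1, -1.0, 3.0]
gripper_force: 1.5
```

```bash
python3 -m creep '[[0,0,0.07,0,0,0,1],[0,0,0.07,0,0,0,1],[0,0,0.07,0,0,0,1]]'|grep -E "eef|force:"
```

```text
eef_pos: [552.8, 31.8, 82.9]
force: [-4.1, -0.4, 6.3]
gripper_force: 3.7
```

That's the hard stop. I'll lift gently, then clear away and check the lid stays shut.

```bash
python3 -m creep '[[0,0,-0.3,0,0,0,1],[0,0,-0.8,0,0,0,1],[0,0,-0.8,0,0,0,1],[0,0,-0.8,0,0,0,1]]'|grep -E "eef|force:"
python3 - <<'E'
from h import *
s=cams.snapshot('side');print(spotter.search_frame(s,'lid')[:1])
E
python3 -m creep '[[0,0,-3,0,0,0,1],[0,0,-8,0,0,0,1],[0,0,-14,0,0,0,1],[0,0,-16,0,0,0,1],[-4,4,-16,0,0,0,1],[-8,8,-16,0,0,0,1],[-8,12,-16,0,0,0,1],[-8,16,-16,0,0,0,1],[-8,16,-16,0,0,0,1],[-8,16,-16,0,0,0,1]]'
python3 - <<'E'
from h import *
S=[]
for n in('side','scene'):
    s=cams.snapshot(n);print(n,[d for d in spotter.search_frame(s,'lid')[:1]]);S.append(s['img'])
cv2.imwrite('pics/e.png',np.hstack([cv2.resize(S[0][150:450,230:480],(400,480)),cv2.resize(S[1][150:390,170:420],(400,480))])[:,:,::-1])
E
```

```text
eef_pos: [552.8, 31.8, 90.1]
force: [0.6, 0.3, -0.5]
gripper_force: 0.0
[{'extent': [311.6, 200.6, 82.6, 68.0], 'p': 0.88}]
time_s: 27.05
eef_pos: [512.1, -142.1, 249.2]
tool_rot: [0.993, 0.118, -0.001, -0.001]
force: [-1.1, 1.2, 0.2]
finger_gap: -0.0
gripper_force: 0.0
side [{'extent': [325.7, 201.1, 70.2, 67.3], 'p': 0.89}]
scene [{'extent': [310.8, 215.3, 86.9, 71.3], 'p': 0.64}]
```

View pics/e.png

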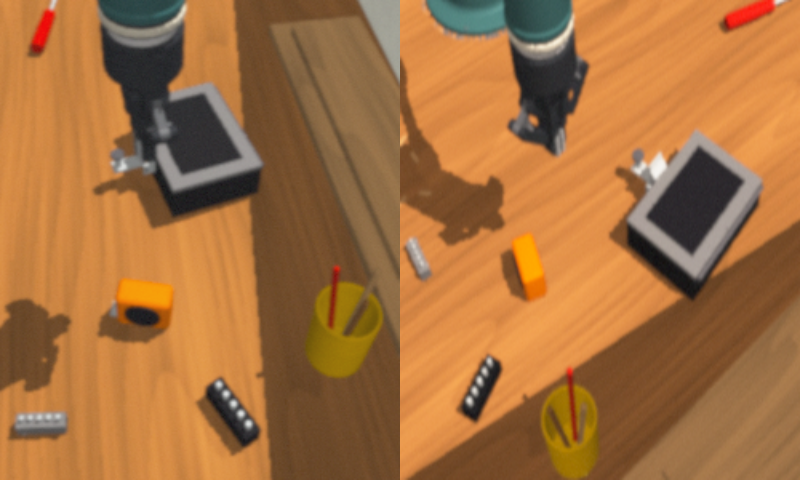

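The lid stays flush with nothing touching it, at about (205,145) in the left view and (695,195) in the right. The tape measure, pot, screwdriver and the small grey and black strips look unmoved. I'm handing the job in.

```bash
python3 -c "
from workcell import job;print(job.finish_job())"
```

```text
the job is handed in; nothing more can be done
None
```

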